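Set the collecting shelf and stack the finished units on it

ROBOT

A 6-joint arm with a two-finger parallel gripper is mounted at the origin on the work surface. World frame = base frame: x ahead of the robot, y to its left, z up, the work surface at z = 0. Lengths are in mm, angles in rad, forces in N, time in s.
With the tool pointing down it reaches from about 350 to 1000 mm from the base axis. Payload 7.1 kg.
Tool frame: the origin (TCP) lies on the centre line of the jaws, within the pads' length; the fingertips stand 22 mm ahead of it and the grasp point (between the pads) lies 3 mm ahead of it (manip.nose_length is the distance from the TCP to the fingertips, in mm); z points along the fingers, y is the line along which they close (so a half turn about z gives the same grasp; the last joint's range is limited). The gripper opens to 85 mm and grips with 20 to 120 N. Pads are 22 mm wide; open, the fingers measure 114 mm over their backs; the gripper's body (76 mm by 85 mm) begins 54 mm behind the grasp point. The pads swing forward as they close: fully open they stand 13 mm farther back than shut.
Start: joints at [1.134, 0.423, 1.63, -0, 1.089, -0.019], TCP at [253.562, 571.237, 214.419] pointing down, gripper open.
Joint ranges: [-3, 3], [-0.9, 2.11], [0.09, 2.58], [-1.31, 4.45], [0.11, 2.69], [-2.54, 2.54]. Speed limits (rad/s): [2.39, 2.39, 3.01, 3.14, 3.14, 3.14].

INTERFACE

Orientations are given as a unit quaternion [x, y, z, w].
In Python, from cell import get_obs, snapshot, calibration, manip, finder gives the robot as it stands. The module is installed in compiled form; this text tells all that it offers.
- The arm moves only by the tool move_arm, never from a script. Its argument "targets" is a list that holds one entry, the list of rows, each a list of 7 numbers: the finger opening in mm, from 0 to 85.4, then the shift along the tool's x, y, z in mm, then the turn, a rotation vector about the tool's x, y, z in degrees. In form: [[[jaw, dx, dy, dz, wx, wy, wz], ...]]. A call has 1 to 20 rows; each row shifts and turns the commanded pose from where the row before left it, along the tool's axes as they then stand; what a row does not reach is not made up. A row lasts 1/10 s, in which the tool goes at most 50 mm and 8.59 degrees, less where a joint would pass 70% of its speed; a pose out of reach is approached as far as the arm can. A call is refused whole if a number of a shift passes 50 or a number of a turn 8.59, either way. A call with a gripper value outside its range is refused whole. The fingers move at their own pace and stop on an object; the grip force is fixed at half the most. Time passes only in rows, so rows that do not move let the fingers close. It gives the time, the measured TCP pose, the force, the opening and the grip force at its end, in the units of the state.
- get_obs(): the state, without advancing time (a new reading comes with each control period).
- snapshot(name): name is "scene" or "top" or "wrist"; returns (picture, depth): 480x640x3 uint8, blue, green, red; 480x640 float32, mm along the optical axis (not along the pixel's ray), 0 where there is no reading.
- calibration(name): a dict with "mtx" (3x3 intrinsics, pixels), "xyz" and "rotation" of the camera in the world; the wrist camera has in their place "hand_eye" (4x4, takes a point from camera to tool coordinates, whose origin is the TCP and whose axes are the flange's). Camera axes: x right, y down, z forward; pixel columns grow to the right and rows downward; lengths in mm; the calibration is good to about 2 mm. The wrist camera is an equidistant fisheye: a pixel r from the principal point sees the ray r / f radians off the axis. A picture is of the moment at which its call begins: read the wrist's pose just before it. calibration takes no time and is no camera call.
- manip.job_done(): hands the job in; it is judged then, once.
Trained networks look in the newest picture that a camera, given by its name, has taken for a name from the list of things; names that differ only in an ending like _2 or _b are one class to them, and where a whole thing is asked for, a point or a joint stands for the part that bears it (a point fixed in the world has none). Each returns a list of dicts, best first, with "confidence" (0 to 1); they miss things now and then, are a little off and sometimes report something else, mostly with a low value. They report only what shows in the picture. A call takes as long as a camera call. They do not tell look-alikes from the thing itself.
- finder.boxes_of(query, camera): "box" ([left, top, right, bottom] in pixels, round what is visible of it).
The state is a dict: "time_s": time; "joints": joint angles; "joint_velocities": joint speeds; "joint_torque": joint torques, N m; "eef_pos": TCP position; "tcp_rot": TCP orientation; "ft_force": force on the tool from outside, world axes, zero at the start; "torque": the same for the moment, N m; "grip_width": finger opening in mm; "gripper_force": force on a finger pad.
Only numpy, scipy, OpenCV 4.12 (cv2) and the standard library are available. Lean on these libraries where they do the work, as an engineer would, in place of code of your own. Each camera call takes 0.05 s, during which the arm holds its last target. There are 200 camera calls.

TASK

Tip the aluminium collecting shelf down to its stop and push its red lock pin fully home, then stack the two finished units from the white riser on the shelf: the large teal one underneath, the small orange one on top of it, both face up with their long sides running down the slope, lying flat and each right up against the backstop. Leave everything else on the table where it is.

Things in the scene. Friction and masses are not known exactly. Their poses are not given: they have to be found in the camera images.
- station: Fixed white-topped riser, 300 mm (x) by 330 mm (y), top at z = 95 mm, with the tilting shelf at its +y end. Origin on the table below the middle of its edge beside the shelf; the riser covers y -330..0. +y points to the shelf's backstop. The shelf turns on trunnions (axis along x at y 107.5, z 74) between blue cheeks, outer faces x +-110, tops z 100; lock-pin bracket on the -x cheek to z = 140.
- shelf (a joint): Tilt of the shelf, rad: 0 = level, its upper lip then 40 mm below the riser top; 0.384 = at the stop, the working slope (22 degrees, falling towards the backstop, lip 1 mm below the riser top, 5 mm beyond its edge). Nearly balanced, stiff hinge (0.15 N m): stays where left. Pressing the hem of the backstop down (2 to 4 N, 40 mm from level) tips it to the stop.
- shelf_seat (a point): On the shelf, in the middle of the corner where floor meets backstop; turns with the shelf: +x across, -y up the slope along the floor, +z square to the floor. Aluminium floor 180 mm wide between 30 mm high side flanges (flared in the first 40 mm at the lip), 205 mm long (lip at y = -205), trunnion axis 20 mm above its middle; backstop face at y = 0, 45 mm high.
- shelf_hem (a point): On the shelf: middle of the top of the 18 mm wide, 186 mm long hem folded outwards along the top of the backstop, with a black rubber strip: the place to press the shelf down. With the shelf at its stop it lies 56 mm above the table, at y = 220 of the station frame.
- lockpin (a joint): Travel of the vertical lock pin, m: 0 = pulled up and free, 0.014 = fully home in the notch of the shelf's index plate. Stays where left; 3 to 5 N to push down. It enters only with the shelf at its stop (within about 2 degrees); otherwise it stops on the plate's rim after about 3 mm.
- pin_top (a point): Middle of the flat top of the lock pin's red knob, 26 mm in diameter, above the -x cheek; it moves down with the pin (174 mm above the table when free, 160 mm when home).
- large_unit: Loose flat teal plastic case with a silver panel, 105 mm (x) by 150 mm (y, long side) by 18 mm thick, 0.2 to 0.45 kg; origin at the centre of its underside, z up. Starts on the riser, long side roughly along the station's y. Too wide to grip across. Does not slide down the slope by itself.
- small_unit: Loose flat orange plastic case with a white panel, 85 mm (x) by 140 mm (y, long side) by 18 mm thick, 0.15 to 0.31 kg; origin at the centre of its underside, z up. Starts on the riser beside the large one, on either side. Too wide to grip across. Pushed straight over the riser's edge, its front passes just over the seated large unit.
- glass: Bystander: empty drinking glass, 74 mm across, 88 mm high, standing on the table; origin at the centre of its underside.
- spool: Bystander: spool of solder, 52 mm across, 38 mm high, standing on the rear part of the riser; origin at the centre of its underside.
- screwdriver: Bystander: red-handled screwdriver, 160 mm, lying on the rear part of the riser; origin at its middle, underside.
- multimeter: Bystander: yellow multimeter, 75 by 145 by 40 mm, lying on the table; origin at the centre of its underside.
- cutters: Bystander: red-handled side cutters, 125 mm long, 12 mm high, lying on the table.
There are look-alikes about, which are no part of the job. Leave any blue look-alike of the large_unit alone.

How it is judged (in metres and radians):
On the way, in this order (a step that is already met when the one before it is completed fails the run):
1. shelf at its working slope and the lock pin fully home (value of joint shelf above 0.35 rad and value of joint lockpin above 0.0115 m), for 0.2 s.
2. large unit flat on the shelf floor, against the backstop (all of step 1 and y of large_unit in the frame of shelf_seat between -0.079 and -0.07 m and z of large_unit in the frame of shelf_seat between -0.004 and 0.004 m and angle between the y axis of large_unit and the y axis of shelf_seat, either way round below 0.07 rad and angle between the z axis of large_unit and the z axis of shelf_seat, either way round below 0.06 rad), for 0.2 s.
At the end, for the whole second after the job is handed in: Shelf over 0.35 rad, lock pin over 11.5 mm in; large unit flat on the shelf floor, small unit flat on top of it (centre lines within 30 mm across), the lower short edge of each within 4 mm of the backstop and square to it within 4 degrees; both at rest (all of step 2 and y of small_unit in the frame of shelf_seat between -0.074 and -0.065 m and z of small_unit in the frame of shelf_seat between 0.014 and 0.022 m and angle between the y axis of small_unit and the y axis of shelf_seat, either way round below 0.07 rad and angle between the z axis of small_unit and the z axis of shelf_seat, either way round below 0.06 rad and x of small_unit in the frame of large_unit between -0.03 and 0.03 m and linear speed of each of large_unit, small_unit below 0.01 m/s); the robot touches nothing.
It fails at once if the glass, spool, screwdriver, multimeter or cutters displaced by more than 20 mm (distance of any of glass, spool, screwdriver, multimeter, cutters from where it was at the start of the episode above 0.02 m).
It fails at once if a unit stood on edge or turned over (angle between any of large_unit, small_unit's own z axis and vertical above 1 rad).
It also fails if it takes over 72 s, if anything falls off the work surface, if the arm or the gripper's body presses on something with over 40 N, if the wrist force passes 120 N, or if a joint passes its speed limit or range.

## Working session

There is one attempt and no reset: what is moved stays moved. The work goes in short steps, Python scripts to look and compute and a tool call to move; the robot and the scene stay as the last step left them, time stands still between calls to the robot, and variables do not carry over. Pictures are saved under pics/ and viewed, at most 10 in all, crops included, and the job is handed in when it is done.

Besides the shell and the picture viewer there is one more tool, called after "Emit:" by a JSON object that holds its "name" and its "arguments", one argument or row to a line. move_arm: Moves the arm, as the interface text tells. Its arguments: {"type":"object","properties":{"targets":{"type":"array"}},"required":["targets"]}

```bash
mkdir -p pics; cat > h.py <<'E'
import numpy as np, cv2
from scipy.spatial.transform import Rotation as R
from cell import get_obs, snapshot, calibration, manip, finder
def cam(name):
    c=calibration(name); Rm=np.array(c["rotation"],float)
    if Rm.shape!=(3,3): Rm=R.from_quat(Rm).as_matrix()
    return np.array(c["mtx"]),np.array(c["xyz"],float),Rm
def cloud(name,d):
    K,t,Rm=cam(name); v,u=np.mgrid[0:480,0:640]
    p=np.stack([(u-K[0,2])/K[0,0]*d,(v-K[1,2])/K[1,1]*d,d],-1)
    return p@Rm.T+t
def proj(name,P):
    K,t,Rm=cam(name); q=(np.atleast_2d(P)-t)@Rm; q=q@K.T
    return q[:,:2]/q[:,2:]
E
python3 - <<'E'
from h import *
o=get_obs();print(o["time_s"],o["eef_pos"],o["tcp_rot"],o["ft_force"])
for n in ["top","scene"]:
    p,d=snapshot(n);cv2.imwrite(f"pics/{n}0.png",p);np.save(f"{n}0.npy",d);print(n,cam(n))
    for q in ["large_unit","small_unit","pin_top","shelf_hem","shelf","station","glass","spool","screwdriver","multimeter","cutters"]:
        if n=="top":
            print(q,[(np.round(b["box"]).tolist(),round(b["confidence"],2)) for b in finder.boxes_of(q,n)][:4])
E
```

```text
0.0 [253.31608638 570.71059321 213.62104797] [ 2.07371566e-01  9.78261933e-01 -7.70327250e-04 -1.77523673e-04] [-0.16686792  0.53580369  0.92156207]
top (array([[470.24664609,   0.        , 316.14299656],
       [  0.        , 470.24664609, 241.18581582],
       [  0.        ,   0.        ,   1.        ]]), array([ 401.08503331,   84.85988627, 1091.5275035 ]), array([[ 0.02170723, -0.99854031,  0.04945747],
       [-0.99946618, -0.02288232, -0.02331866],
       [ 0.02441633, -0.04892488, -0.99850398]]))
large_unit [([410.0, 290.0, 490.0, 371.0], 0.7), ([391.0, 210.0, 458.0, 264.0], 0.64)]
small_unit [([403.0, 136.0, 470.0, 186.0], 0.95)]
pin_top []
shelf_hem [([269.0, 136.0, 378.0, 238.0], 0.79)]
shelf [([269.0, 144.0, 375.0, 240.0], 0.79), ([402.0, 142.0, 466.0, 184.0], 0.22)]
station [([266.0, 125.0, 538.0, 281.0], 0.75)]
glass [([124.0, 218.0, 170.0, 253.0], 0.84), ([268.0, 136.0, 377.0, 241.0], 0.73), ([493.0, 244.0, 528.0, 268.0], 0.57)]
spool [([492.0, 239.0, 527.0, 268.0], 0.82)]
screwdriver [([516.0, 175.0, 529.0, 222.0], 0.9)]
multimeter [([103.0, 147.0, 175.0, 190.0], 0.86)]
cutters [([185.0, 279.0, 222.0, 331.0], 0.89)]
scene (array([[459.15161959,   0.        , 321.88285571],
       [  0.        , 459.15161959, 242.19807859],
       [  0.        ,   0.        ,   1.        ]]), array([1030.82692565,  404.56372608,  932.0736196 ]), array([[-0.5342424 ,  0.64344648, -0.54823506],
       [ 0.84521916,  0.41716405, -0.33403402],
       [ 0.01377094, -0.64183391, -0.76672002]]))
```

View pics/top0.png

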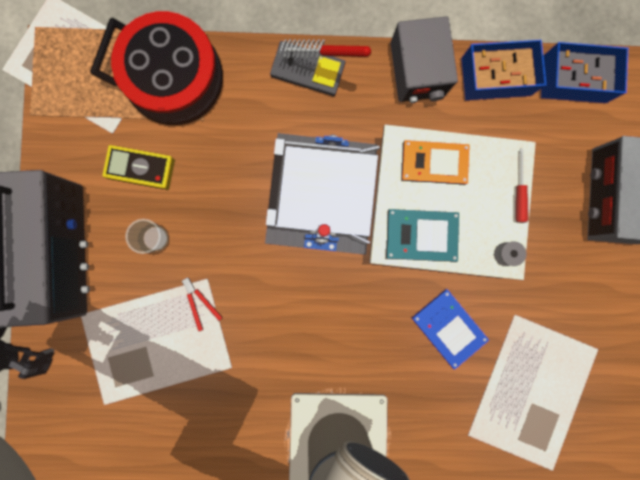

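View pics/scene0.png

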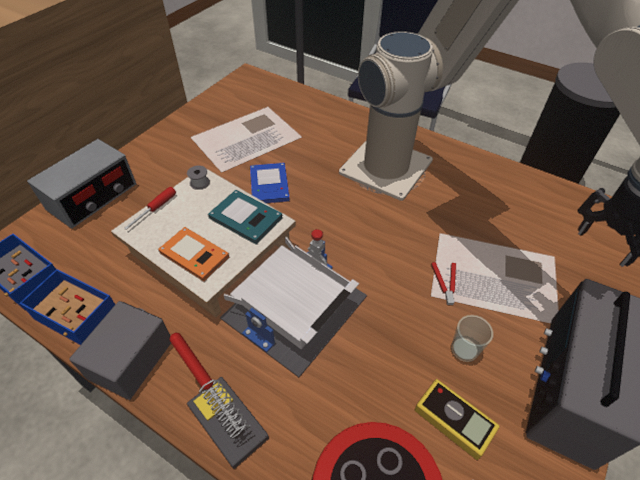

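Top view: teal unit (423,235) and orange (436,162) lie on the riser; the blue case (450,329) on the table is the look-alike. The red pin knob is at (324,230), and the shelf's hem is the strip at column ~272.

```bash
python3 - <<'E'
from h import *
p=cv2.imread("pics/top0.png");d=np.load("top0.npy");P=cloud("top",d)
hsv=cv2.cvtColor(p,cv2.COLOR_BGR2HSV);H,S,V=[hsv[...,i].astype(int) for i in range(3)]
v,u=np.mgrid[0:480,0:640]
reg=lambda b:(u>=b[0])&(u<=b[2])&(v>=b[1])&(v<=b[3])&(d>0)
def rect(m,nm):
    q=P[m]; r=cv2.minAreaRect(q[:,:2].astype(np.float32)); print(nm,np.round(r[0],1),np.round(r[1],1),round(r[2],2),"z",np.round(np.percentile(q[:,2],[5,50,95]),1),len(q)); return r
z=P[...,2]
r=rect(reg([360,115,550,290])&(z>85)&(z<120)&(cv2.erode(((z>85)&(z<125)).astype(np.uint8),np.ones((3,3)))>0),"riser");print(cv2.boxPoints(r))
t=rect(reg([380,200,470,270])&(abs(H-90)<12)&(S>100)&(z>100),"teal")
o=rect(reg([395,130,480,195])&(abs(H-14)<8)&(S>140)&(z>100),"orange")
rect(reg([315,220,335,240])&((H<8)|(H>172))&(S>120),"knob")
rect(reg([262,130,290,250])&(z>60)&(z<130)&(V<90),"hem")
for rr in (t,o): print(cv2.boxPoints(rr).round(1).tolist())
m=reg([268,190,284,196]);print(np.round(P[193,266:300],0).tolist())
print(P[150:240:10,276].round(0).tolist())
print(R.from_quat(get_obs()["tcp_rot"]).as_matrix().round(3))
crop=np.vstack([cv2.resize(p[115:285,260:540],(800,486),interpolation=cv2.INTER_CUBIC)]);cv2.imwrite("pics/crop1.png",crop)
E
```

```text
riser [ 542.4 -232. ] [328.8 296.6] 84.99 z [ 92.8  96.6 115.2] 19319
[[ 380.32205  -382.78943 ]
 [ 675.7888   -408.70294 ]
 [ 704.5172    -81.140625]
 [ 409.0504    -55.22711 ]]
teal [ 467.7 -161. ] [145.1  98.3] 88.53 z [110.3 113.2 116.3] 1672
orange [ 623.2 -187.1] [138.3  84.2] 87.49 z [110.  113.  115.8] 1555
knob [469.3  49.1] [20.8 19.4] 45.87 z [171.9 174.2 176.3] 98
hem [576.4 151.1] [ 16.8 114.1] 84.99 z [89.9 93.1 95.9] 414
[[416.70001220703125, -232.3000030517578], [514.9000244140625, -234.8000030517578], [518.5999755859375, -89.69999694824219], [420.3999938964844, -87.19999694824219]]
[[578.0999755859375, -254.3000030517578], [662.2000122070312, -258.0], [668.2999877929688, -119.80000305175781], [584.0999755859375, -116.0999984741211]]
[[565.0, 179.0, 2.0], [565.0, 176.0, 2.0], [565.0, 174.0, -1.0], [565.0, 172.0, 0.0], [551.0, 162.0, 94.0], [551.0, 160.0, 95.0], [551.0, 158.0, 93.0], [551.0, 156.0, 93.0], [551.0, 154.0, 95.0], [551.0, 152.0, 93.0], [551.0, 149.0, 95.0], [551.0, 147.0, 94.0], [551.0, 145.0, 98.0], [554.0, 144.0, 80.0], [556.0, 142.0, 65.0], [558.0, 141.0, 51.0], [558.0, 139.0, 52.0], [558.0, 137.0, 50.0], [559.0, 135.0, 47.0], [558.0, 132.0, 53.0], [559.0, 130.0, 49.0], [558.0, 128.0, 51.0], [559.0, 126.0, 50.0], [559.0, 123.0, 49.0], [559.0, 121.0, 50.0], [558.0, 119.0, 55.0], [559.0, 117.0, 52.0], [559.0, 114.0, 48.0], [559.0, 112.0, 51.0], [559.0, 110.0, 51.0], [559.0, 108.0, 51.0], [560.0, 106.0, 47.0], [559.0, 103.0, 54.0], [559.0, 101.0, 53.0]]
[[645.0, 152.0, 90.0], [623.0, 151.0, 91.0], [601.0, 151.0, 93.0], [579.0, 150.0, 94.0], [558.0, 150.0, 92.0], [537.0, 149.0, 87.0], [515.0, 148.0, 94.0], [495.0, 149.0, 77.0], [479.0, 153.0, 5.0]]
[[-0.914  0.406  0.   ]
 [ 0.406  0.914  0.   ]
 [-0.     0.    -1.   ]]
```

View pics/crop1.png

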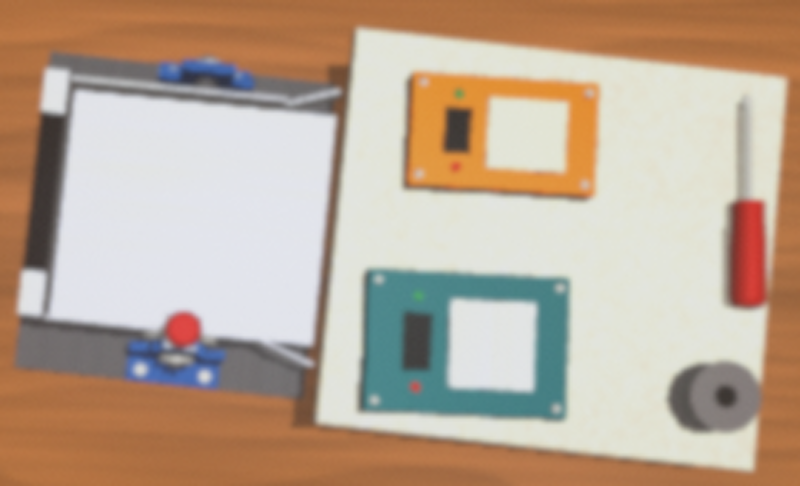

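The crop confirms it: teal at (465,345) and orange at (505,135), both face up on the riser, with the spool and screwdriver well behind them. The blue look-alike is off the riser, so it is ruled out. First I go to the hem.

Emit:
{"name": "move_arm", "arguments": {
  "targets": [
    [[0, 0, -20, 0, 0, 0, -6.33], [0, 0, -20, 0, 0, 0, -6.33], [0, 0, -20, 0, 0, 0, -6.33], [0, -30, -27, 0, 0, 0, 0], [0, -30, -27, 0, 0, 0, 0], [0, -30, -27, 0, 0, 0, 0], [0, -30, -27, 0, 0, 0, 0], [0, -30, -27, 0, 0, 0, 0], [0, -30, -27, 0, 0, 0, 0], [0, -30, -27, 0, 0, 0, 0], [0, -30, -27, 0, 0, 0, 0], [0, -30, -27, 0, 0, 0, 0], [0, -30, -27, 0, 0, 0, 0], [0, -30, -27, 0, 0, 0, 0], [0, -30, -27, 0, 0, 0, 0], [0, 0, 0, 0, 0, 0, 0]]
  ]
}}

```text
time_s: 2.25
eef_pos: [569.3, 157.3, 214.7]
tcp_rot: [0.045, 0.999, -0.0, 0.001]
ft_force: [-0.3, 0.4, 0.2]
grip_width: -0.5
gripper_force: 0.0
```

```bash
cat >> h.py <<'E'
O=np.array([556.8,-68.2,0]); a=np.deg2rad(-5)
S=np.array([[np.cos(a),-np.sin(a),0],[np.sin(a),np.cos(a),0],[0,0,1]]) # columns = station axes
def w2s(p): return (np.asarray(p)-O)@S
def st(tgt=None):
    o=get_obs();T=R.from_quat(o["tcp_rot"]).as_matrix();p=np.array(o["eef_pos"])
    print("t",round(o["time_s"],2),"tcp st",w2s(p).round(1),"F st",(np.array(o["ft_force"])@S).round(1),"grip",round(o["grip_width"],1),"j",np.round(o["joints"],2))
    Ts=S.T@T; print("tool axes in st: x",Ts[:,0].round(3),"y",Ts[:,1].round(3),"z",Ts[:,2].round(3))
    if tgt is not None: print("tool shift to",tgt,((S@np.array(tgt,float)+O-p)@T).round(1))
E
python3 -c "
from h import *
st([0,219,135]);print(manip.nose_length)"
```

```text
t 2.25 tcp st [ -7.2 225.8 214.7] F st [-0.4  0.4  0.2] grip -0.5 j [ 0.25  0.37  1.71 -0.    1.06 -1.23]
tool axes in st: x [-1.     0.003 -0.002] y [ 0.003  1.    -0.   ] z [ 0.002 -0.    -1.   ]
tool shift to [0, 219, 135] [-7.  -6.7 79.7]
22.0
```

Emit:
{"name": "move_arm", "arguments": {
  "targets": [
    [[0, -7, -7, 20, 0, 0, 0], [0, 0, 0, 30, 0, 0, 0], [0, 0, 0, 30, 0, 0, 0], [0, 0, 0, 10, 0, 0, 0], [0, 0, 0, 8, 0, 0, 0], [0, 0, 0, 8, 0, 0, 0], [0, 0, 0, 8, 0, 0, 0], [0, 0, 0, 8, 0, 0, 0], [0, 0, 0, 6, 0, 0, 0], [0, 0, 0, 4, 0, 0, 0], [0, 0, 0, 0, 0, 0, 0]]
  ]
}}

```text
time_s: 3.35
eef_pos: [572.2, 152.7, 81.9]
tcp_rot: [0.043, 0.999, -0.0, -0.0]
ft_force: [-0.4, -0.2, -0.4]
grip_width: -0.1
gripper_force: 0.0
```

Emit:
{"name": "move_arm", "arguments": {
  "targets": [
    [[0, 0, 0, 3, 0, 0, 0], [0, 0, 0, 3, 0, 0, 0], [0, 0, 0, 0, 0, 0, 0]]
  ]
}}

```text
time_s: 3.65
eef_pos: [572.5, 152.8, 76.2]
tcp_rot: [0.043, 0.999, -0.0, -0.0]
ft_force: [-0.2, 0.3, 0.2]
grip_width: 0.3
gripper_force: 0.0
```

```bash
python3 -c "
from h import *
st([-97.4,109.2,225])"
```

```text
t 3.65 tcp st [ -3.6 221.6  76.2] F st [-0.2  0.3  0.2] grip 0.3 j [ 0.24  0.56  1.78 -0.    0.8  -1.24]
tool axes in st: x [-1.    -0.001  0.   ] y [-0.001  1.    -0.   ] z [-0. -0. -1.]
tool shift to [-97.4, 109.2, 225] [  93.9 -112.3 -148.8]
```

```bash
python3 - <<'E'
from h import *
p,d=snapshot("scene");cv2.imwrite("pics/s1.png",cv2.resize(p[180:400,180:420],None,fx=2.5,fy=2.5))
E
```

```text
(no output)
```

View pics/s1.png

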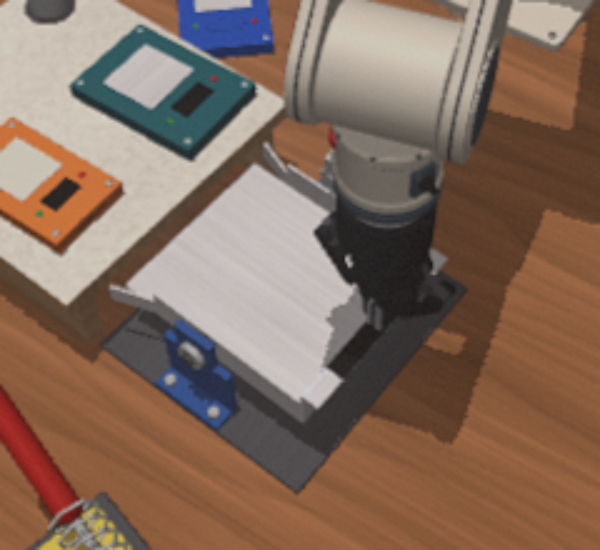

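The crop shows the fingertips at (375,320), on or just outside the hem strip. I'll check the tilt from depth.

```bash
python3 - <<'E'
from h import *
for n in ["scene","top"]:
    p,d=snapshot(n);P=cloud(n,d); Q=w2s(P.reshape(-1,3)); Q=Q[(d.ravel()>0)&(abs(Q[:,0])<85)]
    f=Q[(Q[:,1]>15)&(Q[:,1]<190)&(Q[:,2]<105)&(Q[:,2]>20)&(Q[:,0]>0)]
    c=np.polyfit(f[:,1],f[:,2],1);print(n,"floor slope deg",np.degrees(np.arctan(c[0])),"z at 107",np.polyval(c,107),len(f))
    h=Q[(Q[:,1]>205)&(Q[:,1]<240)&(Q[:,2]>30)&(Q[:,2]<110)&(Q[:,0]>45)];print("hem",h.mean(0).round(1),h.min(0).round(1),h.max(0).round(1),len(h))
E
```

```text
scene floor slope deg -3.428142301711163 z at 107 53.32281892706388 2430
hem [ 66.  222.3  90.1] [ 45.  212.7  43.5] [ 84.9 231.5  95.1] 171
top floor slope deg -3.3028265042920575 z at 107 54.21307624629185 2183<stdin>:6: RuntimeWarning: Mean of empty slice.
  ret = um.true_divide(
Traceback (most recent call last):
ValueError: zero-size array to reduction operation minimum which has no identity
```

```bash
python3 - <<'E'
from h import *
st()
p,d=snapshot("scene");P=cloud("scene",d)
print(proj("scene",S@np.array([-3.6,221.6,54])+O), proj("scene",S@np.array([-3.6,221.6,76])+O),proj("scene",S@np.array([0,219,94])+O))
g=p.astype(int).sum(-1)
for v in range(285,325,4):
    for u in (320,324,328,332,336,340): print(w2s(P[v,u]).round(0).astype(int).tolist(),g[v,u],end=" ")
    print(v)
cv2.imwrite("pics/s2.png",cv2.resize(p[255:345,280:400],None,fx=6,fy=6,interpolation=cv2.INTER_CUBIC))
E
```

```text
t 3.8 tcp st [ -3.5 221.6  76.5] F st [-0.1 -0.3  0.2] grip -0.0 j [ 0.24  0.56  1.78  0.    0.8  -1.24]
tool axes in st: x [-1.    -0.001 -0.   ] y [-0.001  1.     0.   ] z [ 0.  0. -1.]
[[330.99480853 316.71770176]] [[331.29006339 311.44755827]] [[329.55087991 307.50485928]]
[-57, 151, 52] 475 [34, 227, 224] 105 [31, 234, 227] 95 [29, 241, 231] 103 [24, 247, 231] 97 [17, 251, 226] 107 285
[7, 198, 153] 122 [14, 213, 174] 112 [8, 219, 173] 105 [16, 234, 196] 95 [13, 241, 199] 107 [7, 246, 197] 91 289
[10, 200, 144] 210 [12, 212, 158] 94 [7, 218, 157] 103 [14, 232, 178] 105 [9, 239, 178] 95 [9, 248, 187] 100 293
[-32, 169, 49] 563 [9, 210, 137] 187 [7, 219, 143] 114 [14, 233, 165] 89 [6, 237, 159] 98 [-7, 239, 145] 100 297
[-24, 176, 49] 360 [-28, 184, 51] 333 [8, 220, 130] 209 [8, 230, 139] 104 [5, 237, 143] 103 [6, 248, 155] 103 301
[-16, 182, 47] 371 [-21, 189, 49] 380 [9, 221, 117] 177 [4, 227, 117] 197 [0, 235, 119] 95 [8, 250, 144] 102 305
[-7, 189, 50] 361 [-14, 195, 46] 361 [8, 221, 100] 128 [4, 228, 103] 174 [-7, 231, 92] 150 [-57, 210, 5] 159 309
[-1, 194, 45] 374 [17, 217, 93] 100 [12, 224, 93] 109 [7, 231, 94] 110 [-42, 209, 6] 155 [-49, 216, 4] 162 313
[30, 216, 92] 87 [24, 223, 91] 104 [19, 229, 90] 104 [-29, 208, 5] 157 [-35, 214, 3] 160 [-40, 222, 4] 150 317
[39, 223, 94] 95 [32, 229, 92] 96 [-14, 207, 5] 161 [-20, 214, 5] 158 [-26, 221, 4] 155 [-32, 228, 4] 150 321
```

View pics/s2.png

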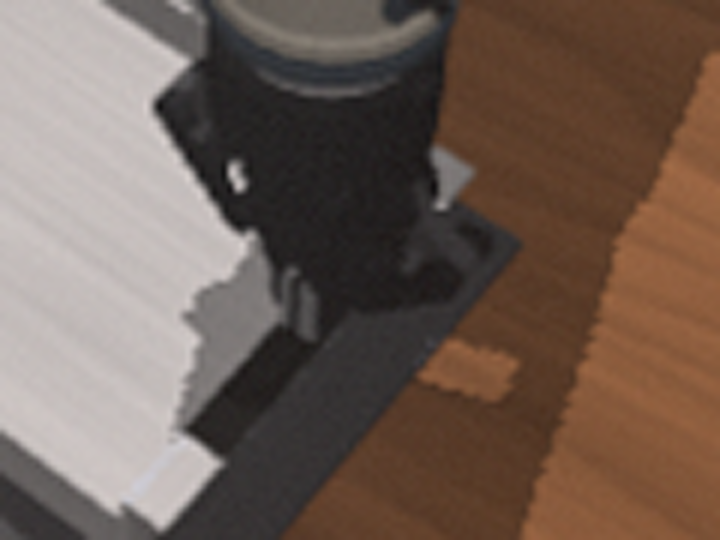

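Emit:
{"name": "move_arm", "arguments": {
  "targets": [
    [[0, 0, 0, -30, 0, 0, 0], [0, 0, 0, -30, 0, 0, 0], [0, 0, 0, -30, 0, 0, 0], [0, 0, 0, 0, 0, 0, 0]]
  ]
}}

```text
time_s: 4.25
eef_pos: [575.4, 153.6, 170.9]
tcp_rot: [0.043, 0.999, 0.001, 0.004]
ft_force: [0.3, 0.5, 0.7]
grip_width: -0.2
gripper_force: 0.0
```

```bash
python3 - <<'E'
from h import *
st()
p,d=snapshot("scene");P=cloud("scene",d);Q=w2s(P.reshape(-1,3)).reshape(P.shape)
m=(d>0)&(abs(Q[...,0])<60)&(Q[...,1]>190)&(Q[...,1]<270)&(Q[...,2]>110)&(Q[...,2]<320)
q=Q[m]
for z in range(110,320,10):
    s=q[(q[:,2]>=z)&(q[:,2]<z+10)]
    if len(s):print(z,len(s),np.percentile(s[:,0],[5,95]).round(0),np.percentile(s[:,1],[5,95]).round(0))
cv2.imwrite("pics/s3.png",cv2.resize(p[200:350,260:420],None,fx=4,fy=4,interpolation=cv2.INTER_CUBIC))
f=Q[(d>0)&(Q[...,0]>0)&(Q[...,0]<80)&(Q[...,1]>15)&(Q[...,1]<190)&(Q[...,2]<105)&(Q[...,2]>20)]
print(np.polyfit(f[:,1],f[:,2],1))
E
```

```text
t 4.25 tcp st [ -0.8 222.6 170.9] F st [0.3 0.5 0.7] grip -0.2 j [ 0.24  0.43  1.74  0.    0.97 -1.24]
tool axes in st: x [-1.    -0.001 -0.007] y [-0.001  1.     0.003] z [ 0.007  0.003 -1.   ]
180 1 [9. 9.] [228. 228.]
190 31 [ 1. 12.] [212. 235.]
200 44 [-2. 11.] [211. 236.]
210 43 [ 3. 11.] [210. 235.]
220 26 [ 6. 12.] [211. 235.]
230 84 [-2. 13.] [197. 250.]
240 130 [-9. 13.] [193. 257.]
250 88 [ 4. 17.] [193. 267.]
260 85 [ 9. 17.] [208. 267.]
270 91 [ 3. 17.] [211. 269.]
280 108 [-2. 20.] [207. 269.]
290 106 [-5. 18.] [233. 265.]
300 50 [-8. 11.] [249. 262.]
310 52 [-6. 36.] [215. 260.]
[-5.79337685e-02  5.94361961e+01]
```

View pics/s3.png

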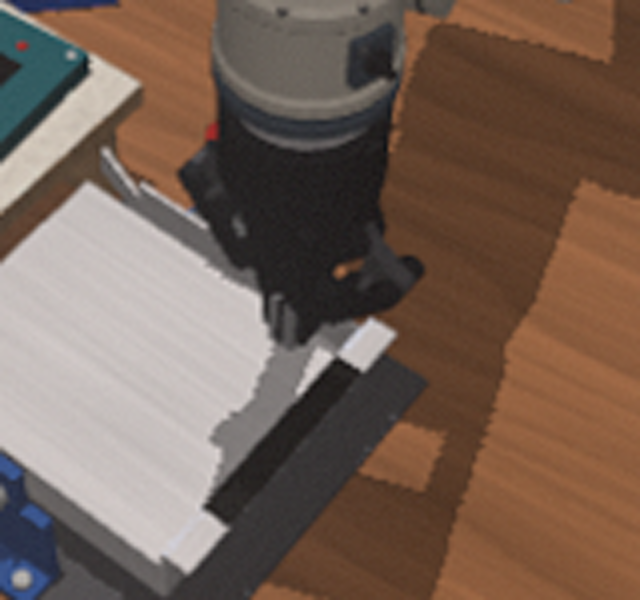

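The fingertips show about 17 mm above the reported TCP height, at z≈187 for TCP 171, and on the previous press they only just met the hem at z 93. In practice tip z = TCP z + 17, so I press deeper and watch the force.

Emit:
{"name": "move_arm", "arguments": {
  "targets": [
    [[0, 0, -2, 30, 0, 0, 0], [0, 0, 0, 30, 0, 0, 0], [0, 0, 0, 25, 0, 0, 0], [0, 0, 0, 8, 0, 0, 0], [0, 0, 0, 8, 0, 0, 0], [0, 0, 0, 6, 0, 0, 0], [0, 0, 0, 5, 0, 0, 0], [0, 0, 0, 0, 0, 0, 0]]
  ]
}}

```text
time_s: 5.1
eef_pos: [572.5, 150.8, 54.4]
tcp_rot: [0.043, 0.999, 0.0, 0.0]
ft_force: [-0.4, 0.3, -0.3]
grip_width: 0.0
gripper_force: 0.0
```

```bash
cat >> h.py <<'E'
def slope():
    p,d=snapshot("scene");Q=w2s(cloud("scene",d).reshape(-1,3))
    f=Q[(d.ravel()>0)&(Q[:,0]>0)&(Q[:,0]<80)&(Q[:,1]>15)&(Q[:,1]<190)&(Q[:,2]<110)&(Q[:,2]>15)]
    print("slope",np.degrees(np.arctan(np.polyfit(f[:,1],f[:,2],1)[0])),len(f))
E
python3 -c "
from h import *
st();slope()"
```

```text
t 5.1 tcp st [ -3.4 219.6  54.4] F st [-0.4  0.3 -0.3] grip 0.0 j [ 0.24  0.6   1.79 -0.    0.75 -1.25]
tool axes in st: x [-1.    -0.001 -0.   ] y [-0.001  1.     0.   ] z [ 0.  0. -1.]
slope -15.525055651578272 2663
```

Emit:
{"name": "move_arm", "arguments": {
  "targets": [
    [[0, 0, 0, 5, 0, 0, 0], [0, 0, 0, 5, 0, 0, 0], [0, 0, 0, 3, 0, 0, 0], [0, 0, 0, 0, 0, 0, 0]]
  ]
}}

```text
time_s: 5.55
eef_pos: [572.9, 150.8, 41.7]
tcp_rot: [0.043, 0.999, 0.0, 0.0]
ft_force: [-0.1, -0.8, 5.0]
grip_width: 0.0
gripper_force: 2.4
```

```bash
python3 -c "
from h import *
st();slope()"
```

```text
t 5.55 tcp st [ -3.1 219.6  41.7] F st [-0.1 -0.8  5. ] grip 0.0 j [ 0.24  0.62  1.79 -0.    0.73 -1.25]
tool axes in st: x [-1.    -0.001 -0.001] y [-0.001  1.     0.   ] z [ 0.001  0.    -1.   ]
slope -21.892672699593323 2807
```

Emit:
{"name": "move_arm", "arguments": {
  "targets": [
    [[0, 0, 0, -40, 0, 0, 0], [0, 0, 0, -40, 0, 0, 0], [0, 0, 0, -40, 0, 0, 0], [0, 0, 0, -30, 0, 0, 0], [0, 24, -28, 0, 0, 0, 0], [0, 24, -28, 0, 0, 0, 0], [0, 24, -28, 0, 0, 0, 0], [0, 24, -26, 0, 0, 0, 0], [0, 0, 0, 0, 0, 0, 0], [0, 0, 0, 0, 0, 0, 0]]
  ]
}}

```text
time_s: 6.6
eef_pos: [467.3, 49.3, 191.6]
tcp_rot: [0.044, 0.999, 0.0, 0.0]
ft_force: [0.6, 0.6, 0.7]
grip_width: 0.2
gripper_force: 0.0
```

```bash
python3 - <<'E'
from h import *
st([-97.4,109.2,165]);slope()
p,d=snapshot("scene");Q=w2s(cloud("scene",d));hsv=cv2.cvtColor(p,cv2.COLOR_BGR2HSV)
m=((hsv[...,0]<8)|(hsv[...,0]>172))&(hsv[...,1]>110)&(abs(Q[...,0]+97)<30)&(abs(Q[...,1]-109)<30)
print(m.sum(),Q[m].mean(0) if m.any() else 0)
g=Q[(d>0)&(abs(Q[...,0]+97)<40)&(abs(Q[...,1]-109)<40)&(Q[...,2]>178)&(Q[...,2]<215)];print(len(g),g.min(0),g.max(0))
E
```

```text
t 6.6 tcp st [-99.5 109.3 191.6] F st [0.6 0.7 0.7] grip 0.2 j [ 0.08  0.23  1.98  0.    0.93 -1.4 ]
tool axes in st: x [-1.     0.    -0.001] y [0. 1. 0.] z [ 0.001  0.    -1.   ]
tool shift to [-97.4, 109.2, 165] [-2.  -0.1 26.6]
slope -22.02099079969622 2806
99 [-92.54823672 112.03424606 171.49567322]
8 [-92.8474606  106.42489341 209.17917777] [-86.37919658 118.94882819 213.88659016]
```

Emit:
{"name": "move_arm", "arguments": {
  "targets": [
    [[0, -2, 0, 15, 0, 0, 0], [0, 0, 0, 12, 0, 0, 0], [0, 0, 0, 6, 0, 0, 0], [0, 0, 0, 5, 0, 0, 0], [0, 0, 0, 5, 0, 0, 0], [0, 0, 0, 2, 0, 0, 0], [0, 0, 0, 0, 0, 0, 0]]
  ]
}}

```text
time_s: 7.4
eef_pos: [469.3, 49.4, 146.3]
tcp_rot: [0.043, 0.999, -0.0, -0.0]
ft_force: [0.3, 0.4, -0.4]
grip_width: -0.1
gripper_force: 0.0
```

Emit:
{"name": "move_arm", "arguments": {
  "targets": [
    [[0, 0, 0, 2, 0, 0, 0], [0, 0, 0, 2, 0, 0, 0]]
  ]
}}

```text
time_s: 7.6
eef_pos: [469.7, 49.3, 142.9]
tcp_rot: [0.043, 0.999, 0.0, 0.001]
ft_force: [-4.1, 0.3, 25.1]
grip_width: -0.2
gripper_force: 13.1
```

Emit:
{"name": "move_arm", "arguments": {
  "targets": [
    [[0, 0, 0, -30, 0, 0, 0], [40, 0, 0, -30, 0, 0, 0], [40, 15, -42, 0, 0, 0, 0], [40, 15, -42, 0, 0, 0, 0], [40, 15, -42, 0, 0, 0, 0], [40, 15, -42, 0, 0, 0, 0], [40, 15, -42, 0, 0, 0, 0], [40, 0, 0, 30, 0, 0, 0], [40, 0, 0, 0, 0, 0, 0], [40, 0, 0, 0, 0, 0, 0]]
  ]
}}

```text
time_s: 8.6
eef_pos: [376.1, -153.1, 172.4]
tcp_rot: [0.043, 0.999, 0.0, -0.001]
ft_force: [0.4, -0.6, 0.2]
grip_width: 39.9
gripper_force: 0.0
```

```bash
cat >> h.py <<'E'
def tips():
    p,d=snapshot("scene");Q=w2s(cloud("scene",d)); e=w2s(get_obs()["eef_pos"])
    q=Q[(d>0)&(abs(Q[...,0]-e[0])<50)&(abs(Q[...,1]-e[1])<70)&(Q[...,2]>122)&(Q[...,2]<e[2]+60)]
    for z in range(int(e[2])-30,int(e[2])+50,5):
        s=q[(q[:,2]>=z)&(q[:,2]<z+5)]
        if len(s)>2: print(z,len(s),s[:,:2].min(0).round(0),s[:,:2].max(0).round(0))
    slope(); return p,d,Q
def unit(nm,cam_="top"):
    p,d=snapshot(cam_);Q=w2s(cloud(cam_,d));hsv=cv2.cvtColor(p,cv2.COLOR_BGR2HSV).astype(int)
    h=90 if nm=="teal" else 14
    m=(d>0)&(abs(hsv[...,0]-h)<10)&(hsv[...,1]>100)&(abs(Q[...,0])<150)&(Q[...,1]>-330)&(Q[...,1]<230)&(Q[...,2]>20)&(Q[...,2]<130)
    q=Q[m]; r=cv2.minAreaRect(q[:,:2].astype(np.float32)); print(nm,cam_,len(q),"c",np.round(r[0],1),"size",np.round(r[1],1),"ang",round(r[2],1),"sx",np.percentile(q[:,0],[1,99]).round(1),"sy",np.percentile(q[:,1],[1,99]).round(1),"z",np.median(q[:,2]).round(1)); return q
E
python3 -c "
from h import *
st([-170,-100,95]);tips();unit('teal');unit('orange');unit('teal','scene');unit('orange','scene')"
```

```text
t 8.6 tcp st [-172.6 -100.3  172.4] F st [ 0.4 -0.6  0.2] grip 39.9 j [-0.42  0.16  2.12  0.    0.85 -1.9 ]
tool axes in st: x [-1.    -0.001  0.001] y [-0.001  1.     0.001] z [-0.001  0.001 -1.   ]
tool shift to [-170, -100, 95] [-2.7  0.3 77.4]
187 6 [-180. -123.] [-163.  -74.]
192 16 [-180. -127.] [-161.  -69.]
197 25 [-181. -134.] [-159.  -68.]
202 34 [-181. -131.] [-159.  -66.]
207 30 [-183. -133.] [-159.  -67.]
212 30 [-180. -125.] [-160.  -66.]
217 26 [-182. -134.] [-160.  -65.]
slope -21.877044204768524 2795
teal top 1527 c [ -80.8 -100.2] size [ 98.4 145.6] ang 3.5 sx [-129.8  -30.8] sy [-169.1  -28.2] z 113.2
orange top 1825 c [  27.4 -186. ] size [240.1 286.5] ang 0.5 sx [ 32.6 120.1] sy [-183.   -43.4] z 113.0
teal scene 1089 c [ -79.4 -100.1] size [107.1 149.1] ang 3.9 sx [-130.8  -24.9] sy [-172.1  -25.9] z 112.1
orange scene 1691 c [  -4. -111.] size [409.3 300.8] ang 87.0 sx [-123.1  137.5] sy [-290.     2.8] z 111.3
```

Emit:
{"name": "move_arm", "arguments": {
  "targets": [
    [[40, 0, 0, 40, 0, 0, 0], [40, 0, 0, 38, 0, 0, 0], [40, 0, 0, 10, 0, 0, 0], [40, -8, 0, 0, 0, 0, 0], [40, -8, 0, 0, 0, 0, 0], [40, -8, 0, 0, 0, 0, 0], [40, -6, 0, 0, 0, 0, 0], [40, -6, 0, 0, 0, 0, 0], [40, -6, 0, 0, 0, 0, 0], [40, -6, 0, 0, 0, 0, 0], [40, -6, 0, 0, 0, 0, 0], [40, -6, 0, 0, 0, 0, 0], [40, -6, 0, 0, 0, 0, 0], [40, -6, 0, 0, 0, 0, 0], [40, -6, 0, 0, 0, 0, 0], [40, -6, 0, 0, 0, 0, 0], [40, 0, 0, 0, 0, 0, 0]]
  ]
}}

```text
time_s: 10.6
eef_pos: [461.8, -160.9, 84.5]
tcp_rot: [0.043, 0.999, -0.0, 0.001]
ft_force: [-0.5, -0.5, 0.0]
grip_width: 39.8
gripper_force: 0.0
```

```bash
python3 -c "
from h import *
st([-170,-100,95]);unit('teal','scene')"
```

```text
t 10.6 tcp st [ -86.6 -100.7   84.5] F st [-0.5 -0.6  0. ] grip 39.8 j [-0.36  0.43  2.01  0.    0.7  -1.84]
tool axes in st: x [-1.    -0.001 -0.002] y [-0.001  1.    -0.   ] z [ 0.002 -0.    -1.   ]
tool shift to [-170, -100, 95] [ 83.4   0.8 -10.6]
teal scene 995 c [ -22.  -102.3] size [150.6 105.6] ang 89.8 sx [-72.6  29.5] sy [-175.   -29.4] z 112.0
```

Emit:
{"name": "move_arm", "arguments": {
  "targets": [
    [[40, 12, 0, 0, 0, 0, 0], [40, 0, 0, -35, 0, 0, 0], [50, 0, 0, -30, 0, 0, 0], [50, -26, -35, 0, 0, 0, 0], [50, -26, -35, 0, 0, 0, 0], [50, -26, -35, 0, 0, 0, 0], [50, 0, 0, 0, 0, 0, 8.5], [50, 0, 0, 0, 0, 0, 8.5], [50, 0, 0, 0, 0, 0, 8.5], [50, 0, 0, 0, 0, 0, 8.5], [50, 0, 0, 0, 0, 0, 8.5], [50, 0, 0, 0, 0, 0, 8.5], [50, 0, 0, 0, 0, 0, 8.5], [50, 0, 0, 0, 0, 0, 8.5], [50, 0, 0, 0, 0, 0, 8.5], [50, 0, 0, 0, 0, 0, 8.5], [50, 0, 0, 0, 0, 0, 5], [50, 0, 0, 0, 0, 0, 0]]
  ]
}}

```text
time_s: 12.45
eef_pos: [515.9, -270.7, 149.3]
tcp_rot: [0.737, 0.676, -0.0, -0.0]
ft_force: [-0.3, -0.1, -0.4]
grip_width: 50.2
gripper_force: 0.0
```

```bash
python3 -c "
from h import *
st([-22,-203,84]);tips()"
```

```text
t 12.45 tcp st [ -23.  -205.3  149.3] F st [-0.3 -0.1 -0.4] grip 50.2 j [-0.5   0.44  1.77  0.    0.93 -0.42]
tool axes in st: x [-0.  1.  0.] y [ 1.  0. -0.] z [-0.  0. -1.]
tool shift to [-22, -203, 84] [ 2.3  1.1 65.3]
169 16 [ -54. -216.] [  11. -195.]
174 23 [ -62. -216.] [  15. -193.]
179 31 [ -60. -214.] [  17. -192.]
184 29 [ -59. -213.] [  17. -193.]
189 30 [ -60. -218.] [  18. -191.]
194 27 [ -59. -214.] [  16. -193.]
slope -21.95663557804034 2797
```

Emit:
{"name": "move_arm", "arguments": {
  "targets": [
    [[50, 0, 1, 35, 0, 0, 0], [50, 0, 0, 27, 0, 0, 0], [50, 0, 0, 6, 0, 0, 0], [50, 7, 0, 0, 0, 0, 0], [50, 8, 0, 0, 0, 0, 0], [50, 8, 0, 0, 0, 0, 0], [50, 8, 0, 0, 0, 0, 0], [50, 8, 0, 0, 0, 0, 0], [50, 8, 0, 0, 0, 0, 0], [50, 8, 0, 0, 0, 0, 0], [50, 8, 0, 0, 0, 0, 0], [50, 8, 0, 0, 0, 0, 0], [50, 8, 0, 0, 0, 0, 0], [50, 8, 0, 0, 0, 0, 0], [50, 8, 0, 0, 0, 0, 0], [50, 8, 0, 0, 0, 0, 0], [50, 8, 0, 0, 0, 0, 0], [50, 0, 0, 0, 0, 0, 0]]
  ]
}}

```text
time_s: 14.35
eef_pos: [527.0, -158.9, 81.1]
tcp_rot: [0.737, 0.676, -0.0, -0.001]
ft_force: [-0.4, -1.2, -0.1]
grip_width: 50.2
gripper_force: 0.0
```

```bash
python3 -c "
from h import *
st();unit('teal','scene')"
```

```text
t 14.35 tcp st [-21.8 -92.9  81.1] F st [-0.3 -1.2 -0.1] grip 50.2 j [-0.31  0.51  1.88  0.    0.76 -0.23]
tool axes in st: x [-0.002  1.     0.001] y [ 1.     0.002 -0.001] z [-0.001  0.001 -1.   ]
teal scene 1216 c [-46.9  -5.1] size [149.  155.5] ang 89.9 sx [-74.1  28.7] sy [-77.5  68.2] z 112.0
```

Emit:
{"name": "move_arm", "arguments": {
  "targets": [
    [[50, 7, 0, 0, 0, 0, 0], [50, 7, 0, 0, 0, 0, 0], [50, 7, 0, 0, 0, 0, 0], [50, 7, 0, 0, 0, 0, 0], [50, 7, 0, 0, 0, 0, 0], [50, 7, 0, 0, 0, 0, 0], [50, 7, 0, 0, 0, 0, 0], [50, 7, 0, 0, 0, 0, 0], [50, 0, 0, 0, 0, 0, 0]]
  ]
}}

```text
time_s: 15.3
eef_pos: [532.0, -103.4, 81.2]
tcp_rot: [0.737, 0.676, -0.0, -0.0]
ft_force: [0.2, -0.2, -0.0]
grip_width: 50.1
gripper_force: 0.0
```

```bash
cat >> h.py <<'E'
def cs(nm,cam_="scene"):
    "plane of a coloured top face: seat-frame extents"
    q=unit(nm,cam_); n=np.array([0,.3746,.9272]);dd=np.array([0,.9272,-.3746]);seat=np.array([0,195.0,17.1])
    A=np.c_[q[:,:2],np.ones(len(q))]
    r=q[:,2]-A@np.linalg.lstsq(A,q[:,2],rcond=None)[0]; A=A[abs(r)<6];q=q[abs(r)<6]
    c=np.linalg.lstsq(A,q[:,2],rcond=None)[0]
    print(" plane slope y",np.degrees(np.arctan(c[1])).round(1),"x",np.degrees(np.arctan(c[0])).round(1),"along floor from backstop",np.percentile((q-seat)@dd,[1,99]).round(1),"height over floor",np.median((q-seat)@n).round(1))
    h=np.c_[q[:,0],(q-seat)@dd].astype(np.float32); print(" rect in floor",[np.round(v,1) for v in cv2.minAreaRect(h)])
E
python3 - <<'E'
from h import *
st();cs('teal')
p,d=snapshot("scene");cv2.imwrite("pics/s4.png",cv2.resize(p[150:360,170:410],None,fx=3,fy=2.8))
E
```

```text
t 15.3 tcp st [-21.7 -37.3  81.2] F st [ 0.2 -0.2 -0. ] grip 50.1 j [-0.21  0.5   1.9   0.    0.75 -0.13]
tool axes in st: x [-0.002  1.     0.   ] y [ 1.     0.002 -0.001] z [-0.001  0.    -1.   ]
teal scene 1465 c [-29.4  45. ] size [154.2 119.4] ang 89.6 sx [-73.5  29.3] sy [-15.7 120. ] z 85.5
 plane slope y -21.4 x -0.1 along floor from backstop [-233.7  -88.3] height over floor 17.4
 rect in floor [array([ -22.2, -161.9]), array([148.8, 105.2]), np.float64(89.6)]
```

View pics/s4.png

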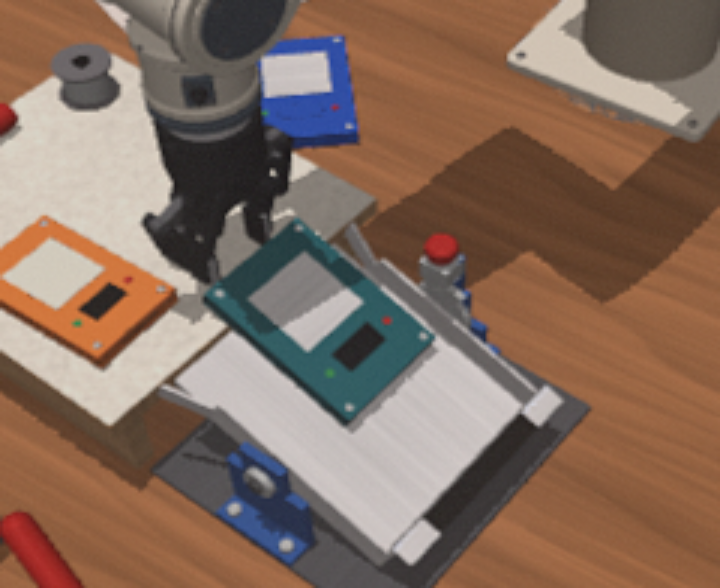

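The picture shows the teal unit lying on the slope between the flanges, front corners at (350,420) and (430,335), with the red pin down at (440,250).

Emit:
{"name": "move_arm", "arguments": {
  "targets": [
    [[50, 8, 0, 0, 0, 0, 0], [50, 8, 0, 0, 0, 0, 0], [50, 8, 0, 0, 0, 0, 0], [50, 8, 0, 0, 0, 0, 0], [50, 8, 0, 0, 0, 0, 0], [50, 6, 0, 2.4, 0, 0, 0], [50, 6, 0, 2.4, 0, 0, 0], [50, 6, 0, 2.4, 0, 0, 0], [50, 6, 0, 2.4, 0, 0, 0], [50, 6, 0, 2.4, 0, 0, 0], [50, 6, 0, 2.4, 0, 0, 0], [50, 4, 0, 1.6, 0, 0, 0], [50, 0, 0, 0, 0, 0, 0]]
  ]
}}

```text
time_s: 16.7
eef_pos: [538.8, -24.3, 65.0]
tcp_rot: [0.737, 0.676, -0.0, -0.0]
ft_force: [0.2, 0.5, 0.6]
grip_width: 50.2
gripper_force: 0.0
```

```bash
python3 - <<'E'
from h import *
st();cs('teal')
E
```

```text
t 16.7 tcp st [-21.7  42.1  65. ] F st [0.2 0.5 0.6] grip 50.2 j [-0.07  0.52  1.91  0.    0.71  0.02]
tool axes in st: x [-0.001  1.     0.   ] y [ 1.     0.001 -0.001] z [-0.001  0.    -1.   ]
teal scene 1549 c [-22.4 125.7] size [106.5 138.7] ang 0.2 sx [-73.7  29.1] sy [ 58.2 193.3] z 57.1
 plane slope y -21.4 x 0.0 along floor from backstop [-154.4   -9.4] height over floor 18.0
 rect in floor [array([-22.5, -81.8]), array([146.7, 106.2]), np.float64(89.8)]
```

Emit:
{"name": "move_arm", "arguments": {
  "targets": [
    [[50, 3, 0, 1.2, 0, 0, 0], [50, 2, 0, 0.8, 0, 0, 0], [50, 1, 0, 0.4, 0, 0, 0]]
  ]
}}

```text
time_s: 17.05
eef_pos: [539.7, -18.9, 63.0]
tcp_rot: [0.737, 0.676, 0.0, 0.0]
ft_force: [0.9, -0.8, 0.5]
grip_width: 49.7
gripper_force: 0.3
```

Emit:
{"name": "move_arm", "arguments": {
  "targets": [
    [[50, 1, 0, 0.4, 0, 0, 0]]
  ]
}}

```text
time_s: 17.15
eef_pos: [539.7, -17.9, 62.6]
tcp_rot: [0.737, 0.676, -0.0, 0.0]
ft_force: [0.2, -1.7, 0.5]
grip_width: 50.0
gripper_force: 0.3
```

Emit:
{"name": "move_arm", "arguments": {
  "targets": [
    [[50, 1, 0, 0.4, 0, 0, 0]]
  ]
}}

```text
time_s: 17.25
eef_pos: [539.8, -16.9, 62.2]
tcp_rot: [0.737, 0.676, -0.0, 0.0]
ft_force: [-0.7, -0.9, 0.2]
grip_width: 49.9
gripper_force: 0.3
```

Emit:
{"name": "move_arm", "arguments": {
  "targets": [
    [[50, 1, 0, 0.4, 0, 0, 0], [50, 1, 0, 0.4, 0, 0, 0]]
  ]
}}

```text
time_s: 17.45
eef_pos: [540.0, -14.9, 61.4]
tcp_rot: [0.737, 0.676, 0.0, 0.0]
ft_force: [0.3, -0.9, 0.5]
grip_width: 50.6
gripper_force: 0.9
```

```bash
python3 - <<'E'
from h import *
st();cs('teal');cs('teal','top')
E
```

```text
t 17.45 tcp st [-21.4  51.6  61.4] F st [ 0.4 -0.9  0.5] grip 50.6 j [-0.05  0.53  1.91 -0.    0.71  0.04]
tool axes in st: x [-0.001  1.    -0.   ] y [1.    0.001 0.   ] z [ 0. -0. -1.]
teal scene 1582 c [-22.  134.4] size [105.7 138.8] ang 0.6 sx [-73.7  29. ] sy [ 67.1 202. ] z 54.0
 plane slope y -21.5 x 0.0 along floor from backstop [-1.447e+02  1.000e-01] height over floor 18.1
 rect in floor [array([-22. , -72.5]), array([105.7, 147.2]), np.float64(0.5)]
teal top 990 c [-24.7 148.3] size [ 99.8 103.9] ang 0.2 sx [-73.8  24.1] sy [100.8 199.2] z 49.4
 plane slope y -21.3 x -0.1 along floor from backstop [-109.4   -3.4] height over floor 19.0
 rect in floor [array([-24.7, -57. ]), array([ 99.8, 112.6]), np.float64(0.2)]
```

Emit:
{"name": "move_arm", "arguments": {
  "targets": [
    [[50, 1, 0, 0.4, 0, 0, 0], [50, 1, 0, 0.4, 0, 0, 0]]
  ]
}}

```text
time_s: 17.75
eef_pos: [540.2, -14.5, 61.1]
tcp_rot: [0.737, 0.676, -0.001, 0.001]
ft_force: [-2.8, -14.6, 10.3]
grip_width: 50.2
gripper_force: 9.3
```

Emit:
{"name": "move_arm", "arguments": {
  "targets": [
    [[50, 1, 0, 0.4, 0, 0, 0], [50, 1, 0, 0.4, 0, 0, 0]]
  ]
}}

```text
time_s: 17.95
eef_pos: [540.3, -14.3, 60.8]
tcp_rot: [0.736, 0.677, -0.002, 0.002]
ft_force: [-5.5, -27.6, 14.5]
grip_width: 49.9
gripper_force: 15.6
```

Emit:
{"name": "move_arm", "arguments": {
  "targets": [
    [[50, -6, 0, 0, 0, 0, 0], [50, -6, 0, -20, 0, 0, 0], [50, 0, 0, -40, 0, 0, 0], [40, 0, 0, -30, 0, 0, 0], [40, -25, 29, 0, 0, 0, -8.5], [40, 0, 0, 0, 0, 0, 0]]
  ]
}}

```text
time_s: 18.55
eef_pos: [569.8, -52.2, 151.7]
tcp_rot: [0.684, 0.73, 0.002, 0.003]
ft_force: [-0.3, -0.5, -0.5]
grip_width: 40.1
gripper_force: 0.0
```

```bash
python3 - <<'E'
from h import *
st([158,-112,150]);cs('teal')
q=unit('orange'); q=q[(q[:,0]>0)&(q[:,1]>-200)]; print(cv2.minAreaRect(q[:,:2].astype(np.float32)))
E
```

```text
t 18.55 tcp st [ 11.6  17.1 151.7] F st [-0.2 -0.5 -0.5] grip 40.1 j [-0.11  0.42  1.8  -0.    0.91 -0.18]
tool axes in st: x [-0.152  0.988 -0.001] y [0.988 0.152 0.006] z [ 0.006 -0.    -1.   ]
tool shift to [158, -112, 150] [-149.9  125.1    2.7]
teal scene 1444 c [-23.  134.9] size [105.6 138.7] ang 0.2 sx [-73.7  28.9] sy [ 67.3 202.5] z 52.5
 plane slope y -21.5 x -0.0 along floor from backstop [-144.6    0.2] height over floor 18.0
 rect in floor [array([-23. , -72.7]), array([105.6, 147.6]), np.float64(0.2)]
orange top 76 c [  60.7 -198. ] size [176.4 262.7] ang 0.2 sx [-26.3 127.5] sy [-329.4  -68. ] z 112.6
((67.43724822998047, -129.1127166748047), (24.061906814575195, 141.16293334960938), 37.760589599609375)
```

Emit:
{"name": "move_arm", "arguments": {
  "targets": [
    [[40, -30, 25, 0, 0, 0, 0], [40, -30, 25, 0, 0, 0, 0], [40, -30, 25, 0, 0, 0, 0], [40, -30, 25, 0, 0, 0, 0], [40, -30, 25, 0, 0, 0, 0], [40, 0, 0, 0, 0, 0, -8.5], [40, 0, 0, 0, 0, 0, -8.5], [40, 0, 0, 0, 0, 0, -8.5], [40, 0, 0, 0, 0, 0, -8.5], [40, 0, 0, 0, 0, 0, -8.5], [40, 0, 0, 0, 0, 0, -8.5], [40, 0, 0, 0, 0, 0, -8.5], [40, 0, 0, 0, 0, 0, -8.5], [40, 0, 0, 0, 0, 0, -8.5], [40, 0, 0, 0, 0, 0, -4.8], [40, 0, 0, 0, 0, 0, 0]]
  ]
}}

```text
time_s: 20.25
eef_pos: [699.0, -191.2, 148.6]
tcp_rot: [0.045, 0.999, 0.0, -0.001]
ft_force: [-0.3, -0.2, -0.8]
grip_width: 40.3
gripper_force: 0.0
```

```bash
python3 - <<'E'
from h import *
st([158,-112,82])
q=unit('orange'); q=q[(q[:,0]>0)&(q[:,1]>-200)]; print(cv2.minAreaRect(q[:,:2].astype(np.float32)))
q=unit('orange','scene'); q=q[(q[:,0]>0)&(q[:,1]>-200)]; print(cv2.minAreaRect(q[:,:2].astype(np.float32)))
E
```

```text
t 20.25 tcp st [ 152.4 -110.1  148.6] F st [-0.3 -0.3 -0.8] grip 40.3 j [-0.28  0.64  1.43  0.    1.08 -1.76]
tool axes in st: x [-1.     0.003  0.003] y [0.003 1.    0.001] z [-0.003  0.001 -1.   ]
tool shift to [158, -112, 82] [-5.8 -1.9 66.5]
orange top 1415 c [  79.8 -102.4] size [ 91.7 118.2] ang 2.8 sx [ 33.  122.4] sy [-154.2  -43.2] z 112.9
((79.78530883789062, -102.42032623291016), (91.7002944946289, 118.24966430664062), 2.8314309120178223)
orange scene 1508 c [  -4.2 -111.9] size [410. 298.] ang 87.7 sx [-122.8  141.2] sy [-281.2    2.7] z 111.0
((71.59417724609375, -90.74567413330078), (212.95970153808594, 148.87152099609375), 87.90228271484375)
```

Emit:
{"name": "move_arm", "arguments": {
  "targets": [
    [[40, 0, -2, 35, 0, 0, 0], [40, 0, 0, 25, 0, 0, 0], [40, 0, 0, 5, 0, 0, 0], [40, 8, 0, 0, 0, 0, 0], [40, 8, 0, 0, 0, 0, 0], [40, 6, 0, 0, 0, 0, 0], [40, 7, 0, 0, 0, 0, 0], [40, 7, 0, 0, 0, 0, 0], [40, 7, 0, 0, 0, 0, 0], [40, 7, 0, 0, 0, 0, 0], [40, 7, 0, 0, 0, 0, 0], [40, 7, 0, 0, 0, 0, 0], [40, 7, 0, 0, 0, 0, 0], [40, 7, 0, 0, 0, 0, 0], [40, 7, 0, 0, 0, 0, 0], [40, 7, 0, 0, 0, 0, 0], [40, 7, 0, 0, 0, 0, 0], [40, 7, 0, 0, 0, 0, 0], [40, 6, 0, 0, 0, 0, 0], [40, 0, 0, 0, 0, 0, 0]]
  ]
}}

```text
time_s: 22.35
eef_pos: [586.7, -184.0, 84.5]
tcp_rot: [0.045, 0.999, 0.0, -0.001]
ft_force: [-0.1, 0.1, -1.2]
grip_width: 39.9
gripper_force: 0.0
```

```bash
python3 - <<'E'
from h import *
st()
for c in ["top","scene"]:
    q=unit('orange',c); q=q[(abs(q[:,0]+22)<80)&(q[:,1]>-200)&(q[:,1]<-20)&(q[:,2]>105)]; print(np.percentile(q,[1,99],axis=0).round(1),cv2.minAreaRect(q[:,:2].astype(np.float32)))
E
```

```text
t 22.35 tcp st [  39.9 -112.7   84.5] F st [-0.1  0.1 -1.2] grip 39.9 j [-0.32  0.58  1.73 -0.    0.84 -1.8 ]
tool axes in st: x [-1.     0.003  0.002] y [0.003 1.    0.   ] z [-0.002  0.    -1.   ]
orange top 1282 c [-13.4 -94.7] size [108.4  89.4] ang 89.9 sx [-57.4  27.3] sy [-144.2  -41.4] z 113.0
[[ -57.4 -144.3  107.9]
 [  26.9  -41.4  117.3]] ((-14.73289680480957, -94.6575698852539), (108.39242553710938, 86.69568634033203), 89.87577056884766)
orange scene 1149 c [  -4.7 -110.7] size [408.7 297.9] ang 87.8 sx [-131.4  138.2] sy [-308.2    2.7] z 110.9
[[ -55.  -174.4  105.8]
 [  30.2  -39.4  115.2]] ((-12.705081939697266, -108.27684783935547), (139.37559509277344, 87.36189270019531), 89.64990997314453)
```

Emit:
{"name": "move_arm", "arguments": {
  "targets": [
    [[40, 6, 0, 0, 0, 0, 0], [40, 2, 0, 0, 0, 0, 0], [40, -12, 0, 0, 0, 0, 0], [40, 0, 0, -35, 0, 0, 0], [50, 0, 0, -30, 0, 0, 0], [50, 21, -32, 0, 0, 0, 0], [50, 21, -32, 0, 0, 0, 0], [50, 21, -32, 0, 0, 0, 0], [50, 0, 0, 0, 0, 0, 8.5], [50, 0, 0, 0, 0, 0, 8.5], [50, 0, 0, 0, 0, 0, 8.5], [50, 0, 0, 0, 0, 0, 8.5], [50, 0, 0, 0, 0, 0, 8.5], [50, 0, 0, 0, 0, 0, 8.5], [50, 0, 0, 0, 0, 0, 8.5], [50, 0, 0, 0, 0, 0, 8.5], [50, 0, 0, 0, 0, 0, 8.5], [50, 0, 0, 0, 0, 0, 8.5]]
  ]
}}

```text
time_s: 24.25
eef_pos: [521.6, -274.7, 149.8]
tcp_rot: [0.71, 0.704, -0.0, -0.0]
ft_force: [-0.1, 0.2, 0.0]
grip_width: 50.2
gripper_force: 0.0
```

Emit:
{"name": "move_arm", "arguments": {
  "targets": [
    [[50, 0, 0, 0, 0, 0, 5], [50, 0, 0, 0, 0, 0, 0]]
  ]
}}

```text
time_s: 24.45
eef_pos: [521.6, -274.7, 149.8]
tcp_rot: [0.738, 0.674, -0.0, -0.0]
ft_force: [-0.9, 0.1, 0.5]
grip_width: 50.1
gripper_force: 0.0
```

```bash
python3 - <<'E'
from h import *
st([-20,-205,82]);cs('teal')
for c in ["top","scene"]:
    q=unit('orange',c); q=q[(abs(q[:,0]+22)<80)&(q[:,1]>-200)&(q[:,1]<-20)&(q[:,2]>105)]; print(np.percentile(q,[1,99],axis=0).round(1),cv2.minAreaRect(q[:,:2].astype(np.float32)))
E
```

```text
t 24.45 tcp st [ -17.1 -208.8  149.8] F st [-0.9  0.   0.5] grip 50.1 j [-0.5   0.45  1.76 -0.    0.93 -0.41]
tool axes in st: x [0.003 1.    0.   ] y [ 1.    -0.003 -0.   ] z [-0.  0. -1.]
tool shift to [-20, -205, 82] [ 3.8 -2.9 67.8]
teal scene 1620 c [-22.4 134.2] size [138.2 105.7] ang 89.9 sx [-73.7  28.9] sy [ 67.2 202.1] z 54.9
 plane slope y -21.5 x 0.1 along floor from backstop [-1.447e+02  1.000e-01] height over floor 18.1
 rect in floor [array([-22.4, -72.4]), array([105.8, 147.2]), np.float64(0.1)]
orange top 1811 c [ -20.6 -110.6] size [139.9  88.6] ang 89.8 sx [-64.3  19.2] sy [-179.1  -41.4] z 113.1
[[ -64.3 -179.1  108.6]
 [  19.1  -41.5  117.4]] ((-22.30651092529297, -110.61471557617188), (139.93124389648438, 85.12639617919922), 89.83515167236328)
orange scene 1528 c [  -4.2 -111.7] size [412.3 297.6] ang 87.6 sx [-125.   137.1] sy [-298.5    3. ] z 111.1
[[ -61.8 -178.2  105.6]
 [  23.4  -39.8  115.4]] ((-20.268383026123047, -109.1700668334961), (87.77721405029297, 142.2132110595703), 0.022202560678124428)
```

Emit:
{"name": "move_arm", "arguments": {
  "targets": [
    [[50, 0, -2, 35, 0, 0, 0], [50, 0, -2, 27, 0, 0, 0], [50, 0, 0, 6, 0, 0, 0], [50, 8, 0, 0, 0, 0, 0], [50, 8, 0, 0, 0, 0, 0], [50, 8, 0, 0, 0, 0, 0], [50, 8, 0, 0, 0, 0, 0], [50, 8, 0, 0, 0, 0, 0], [50, 8, 0, 0, 0, 0, 0], [50, 8, 0, 0, 0, 0, 0], [50, 8, 0, 0, 0, 0, 0], [50, 8, 0, 0, 0, 0, 0], [50, 8, 0, 0, 0, 0, 0], [50, 8, 0, 0, 0, 0, 0], [50, 8, 0, 0, 0, 0, 0], [50, 8, 0, 0, 0, 0, 0], [50, 8, 0, 0, 0, 0, 0], [50, 8, 0, 0, 0, 0, 0], [50, 7, 0, 0, 0, 0, 0]]
  ]
}}

```text
time_s: 26.5
eef_pos: [528.4, -147.0, 81.8]
tcp_rot: [0.738, 0.675, -0.0, -0.0]
ft_force: [0.5, -2.7, 0.7]
grip_width: 50.0
gripper_force: 1.2
```

Emit:
{"name": "move_arm", "arguments": {
  "targets": [
    [[50, 6, 0, 0, 0, 0, 0], [50, 6, 0, 0, 0, 0, 0], [50, 6, 0, 0, 0, 0, 0], [50, 6, 0, 0, 0, 0, 0], [50, 6, 0, 0, 0, 0, 0], [50, 0, 0, 0, 0, 0, 0]]
  ]
}}

```text
time_s: 27.1
eef_pos: [530.8, -116.8, 81.6]
tcp_rot: [0.738, 0.675, -0.0, -0.0]
ft_force: [-0.7, -0.6, -0.6]
grip_width: 49.9
gripper_force: 0.0
```

```bash
python3 - <<'E'
import h;from h import *
def unit2(nm,cam_="scene"):
    p,d=snapshot(cam_);Q=w2s(cloud(cam_,d));hsv=cv2.cvtColor(p,cv2.COLOR_BGR2HSV).astype(int)
    m=(d>0)&(abs(hsv[...,0]-(90 if nm=="teal" else 14))<8)&(hsv[...,1]>(100 if nm=="teal" else 170))&(abs(Q[...,0]+22)<75)&(Q[...,1]>-200)&(Q[...,1]<215)&(Q[...,2]>30)&(Q[...,2]<160)
    q=Q[m];print(nm,len(q),np.percentile(q,[1,99],axis=0).round(1).tolist());return q
h.unit=unit2
open("h.py","a").write('''
def unit(nm,cam_="scene"):
    p,d=snapshot(cam_);Q=w2s(cloud(cam_,d));hsv=cv2.cvtColor(p,cv2.COLOR_BGR2HSV).astype(int)
    m=(d>0)&(abs(hsv[...,0]-(90 if nm=="teal" else 14))<8)&(hsv[...,1]>(100 if nm=="teal" else 170))&(abs(Q[...,0]+22)<75)&(Q[...,1]>-200)&(Q[...,1]<215)&(Q[...,2]>30)&(Q[...,2]<160)
    q=Q[m];print(nm,len(q),np.percentile(q,[1,99],axis=0).round(1).tolist());return q
''')
st();cs('orange');cs('teal')
E
```

```text
t 27.1 tcp st [-21.6 -50.7  81.6] F st [-0.7 -0.7 -0.6] grip 49.9 j [-0.24  0.5   1.89  0.    0.75 -0.15]
tool axes in st: x [0.002 1.    0.001] y [ 1.    -0.002 -0.001] z [-0.001  0.001 -1.   ]
orange 1102 [[-61.5, -35.3, 99.8], [22.1, 101.0, 116.7]]
 plane slope y -4.9 x 0.1 along floor from backstop [-250.2 -119.4] height over floor 30.4
 rect in floor [array([ -20.1, -184.9]), array([133.5,  86.4]), np.float64(89.2)]
teal 1236 [[-73.7, 77.7, 32.8], [29.0, 202.2, 83.5]]
 plane slope y -21.8 x -0.0 along floor from backstop [-134.1    0.3] height over floor 18.2
 rect in floor [array([-22.4, -72.1]), array([105.5, 146.6]), np.float64(0.3)]
```

Emit:
{"name": "move_arm", "arguments": {
  "targets": [
    [[50, 6, 0, 0, 0, 0, 0], [50, 6, 0, 0, 0, 0, 0], [50, 6, 0, 0, 0, 0, 0], [50, 6, 0, 0, 0, 0, 0], [50, 6, 0, 0, 0, 0, 0], [50, 6, 0, 0, 0, 0, 0], [50, 6, 0, 0, 0, 0, 0], [50, 6, 0, 0, 0, 0, 0], [50, 0, 0, 0, 0, 0, 0]]
  ]
}}

```text
time_s: 28.1
eef_pos: [535.5, -69.2, 81.8]
tcp_rot: [0.738, 0.675, 0.0, -0.0]
ft_force: [-0.3, -0.0, 0.7]
grip_width: 50.3
gripper_force: 0.0
```

```bash
python3 - <<'E'
from h import *
st();cs('orange');cs('teal')
E
```

```text
t 28.1 tcp st [-21.2  -2.8  81.8] F st [-0.3 -0.   0.7] grip 50.3 j [-0.15  0.49  1.9   0.    0.75 -0.06]
tool axes in st: x [0.002 1.    0.   ] y [ 1.    -0.002 -0.   ] z [-0.  0. -1.]
orange 1248 [[-61.9, 20.7, 74.1], [22.4, 146.5, 126.7]]
 plane slope y -21.9 x 0.2 along floor from backstop [-202.3  -66.9] height over floor 35.8
 rect in floor [array([ -19.5, -134.9]), array([ 87.1, 137.9]), np.float64(0.1)]
teal 985 [[-73.4, 75.2, 32.9], [29.1, 202.5, 85.0]]
 plane slope y -21.6 x 0.0 along floor from backstop [-136.1    0.3] height over floor 18.2
 rect in floor [array([-22.7, -71.7]), array([146.2, 105.1]), np.float64(89.6)]
```

Emit:
{"name": "move_arm", "arguments": {
  "targets": [
    [[50, 7, 0, 0, 0, 0, 0], [50, 7, 0, 0, 0, 0, 0], [50, 7, 0, 0, 0, 0, 0], [50, 7, 0, 0, 0, 0, 0], [50, 7, 0, 1.5, 0, 0, 0], [50, 7, 0, 1.5, 0, 0, 0], [50, 6, 0, 1.5, 0, 0, 0], [50, 5, 0, 1.5, 0, 0, 0], [50, 0, 0, 0, 0, 0, 0]]
  ]
}}

```text
time_s: 29.1
eef_pos: [540.0, -16.6, 75.5]
tcp_rot: [0.738, 0.675, -0.0, -0.0]
ft_force: [-0.2, -0.4, 0.6]
grip_width: 49.6
gripper_force: 0.0
```

```bash
python3 - <<'E'
from h import *
st();cs('orange');cs('teal')
E
```

```text
t 29.1 tcp st [-21.2  50.   75.5] F st [-0.1 -0.5  0.6] grip 49.6 j [-0.05  0.51  1.9   0.    0.74  0.04]
tool axes in st: x [0.002 1.    0.   ] y [ 1.    -0.002 -0.   ] z [-0.  0. -1.]
orange 1291 [[-61.9, 68.7, 54.5], [22.8, 194.5, 107.4]]
 plane slope y -21.8 x 0.1 along floor from backstop [-150.8  -15.2] height over floor 35.9
 rect in floor [array([-19.3, -83.2]), array([ 86.4, 138.1]), np.float64(0.2)]
teal 340 [[-73.4, 69.4, 31.4], [29.8, 202.7, 87.8]]
 plane slope y -21.9 x -0.1 along floor from backstop [-143.     0.5] height over floor 18.0
 rect in floor [array([-21.5, -72.4]), array([103.9, 146.7]), np.float64(0.6)]
```

Emit:
{"name": "move_arm", "arguments": {
  "targets": [
    [[50, 4, 0, 0.5, 0, 0, 0], [50, 4, 0, 0.5, 0, 0, 0], [50, 3, 0, 0, 0, 0, 0], [50, 2, 0, 0, 0, 0, 0]]
  ]
}}

```text
time_s: 29.6
eef_pos: [541.3, -4.0, 74.8]
tcp_rot: [0.738, 0.675, -0.0, 0.0]
ft_force: [-0.7, 0.1, -0.5]
grip_width: 50.0
gripper_force: 0.2
```

Emit:
{"name": "move_arm", "arguments": {
  "targets": [
    [[50, 1, 0, 0, 0, 0, 0], [50, 1, 0, 0, 0, 0, 0]]
  ]
}}

```text
time_s: 29.8
eef_pos: [541.5, -2.2, 74.8]
tcp_rot: [0.738, 0.675, -0.0, 0.0]
ft_force: [0.6, 0.1, 0.0]
grip_width: 50.3
gripper_force: 0.1
```

```bash
python3 - <<'E'
from h import *
st();cs('orange')
E
```

```text
t 29.8 tcp st [-21.   64.4  74.8] F st [0.6 0.2 0. ] grip 50.3 j [-0.03  0.51  1.9  -0.    0.73  0.06]
tool axes in st: x [ 0.003  1.    -0.   ] y [ 1.    -0.003 -0.   ] z [-0. -0. -1.]
orange 1318 [[-61.9, 78.9, 50.2], [22.9, 206.1, 103.2]]
 plane slope y -21.9 x 0.1 along floor from backstop [-139.2   -2.6] height over floor 35.8
 rect in floor [array([-19.8, -70.7]), array([ 88.7, 138. ]), np.float64(0.1)]
```

Emit:
{"name": "move_arm", "arguments": {
  "targets": [
    [[50, 1.5, 0, 0, 0, 0, 0], [50, 1.5, 0, 0, 0, 0, 0]]
  ]
}}

```text
time_s: 30.05
eef_pos: [541.7, 0.7, 74.8]
tcp_rot: [0.738, 0.675, -0.0, -0.0]
ft_force: [0.2, -0.2, -0.1]
grip_width: 50.3
gripper_force: 0.2
```

Emit:
{"name": "move_arm", "arguments": {
  "targets": [
    [[50, 1, 0, 0, 0, 0, 0], [50, 1, 0, 0, 0, 0, 0]]
  ]
}}

```text
time_s: 30.25
eef_pos: [542.3, 1.6, 75.1]
tcp_rot: [0.738, 0.675, -0.0, 0.001]
ft_force: [-0.9, -11.6, 2.8]
grip_width: 50.2
gripper_force: 6.3
```

Contact at the backstop (11.6 N). One more nudge, then I retreat and verify.

Emit:
{"name": "move_arm", "arguments": {
  "targets": [
    [[50, 1, 0, 0, 0, 0, 0], [50, 0, 0, 0, 0, 0, 0], [50, -5, 0, 0, 0, 0, 0], [50, -6, 0, -10, 0, 0, 0], [50, -10, 0, -40, 0, 0, 0], [50, -40, 0, -40, 0, 0, 0], [50, -45, 0, 0, 0, 0, 0], [50, -45, 0, 0, 0, 0, 0], [50, 0, 0, 0, 0, 0, 0], [50, 0, 0, 0, 0, 0, 0]]
  ]
}}

```text
time_s: 31.25
eef_pos: [528.7, -143.0, 160.7]
tcp_rot: [0.739, 0.674, 0.0, 0.0]
ft_force: [0.4, 0.2, -0.1]
grip_width: 50.2
gripper_force: 0.0
```

```bash
python3 - <<'E'
from h import *
st();cs('orange');cs('teal');slope()
p,d=snapshot("scene");cv2.imwrite("pics/s5.png",cv2.resize(p[150:360,170:410],None,fx=3,fy=2.8))
Q=w2s(cloud("scene",d));hsv=cv2.cvtColor(p,cv2.COLOR_BGR2HSV)
m=((hsv[...,0]<8)|(hsv[...,0]>172))&(hsv[...,1]>110)&(abs(Q[...,0]+97)<30)&(abs(Q[...,1]-109)<30)
print("knob z",np.percentile(Q[m][:,2],[5,50,95]))
E
```

```text
t 31.25 tcp st [-21.5 -77.  160.7] F st [ 0.3  0.2 -0.1] grip 50.2 j [-0.29  0.38  1.84  0.    0.92 -0.19]
tool axes in st: x [0.005 1.    0.   ] y [ 1.    -0.005  0.   ] z [ 0.  0. -1.]
orange 1284 [[-60.8, 82.3, 49.1], [22.9, 208.8, 102.2]]
 plane slope y -22.0 x 0.1 along floor from backstop [-136.1    0.6] height over floor 35.9
 rect in floor [array([-19.3, -67.6]), array([138.7,  86.6]), np.float64(89.7)]
teal 229 [[-66.8, 65.8, 34.2], [29.5, 200.0, 90.0]]
 plane slope y -22.0 x 0.3 along floor from backstop [-145.8   -1. ] height over floor 18.0
 rect in floor [array([ 10.7, -94.4]), array([174.9,  84.1]), np.float64(56.0)]
slope -16.94837702835608 3117
knob z [152.33023521 158.44760848 160.51968529]
```

View pics/s5.png

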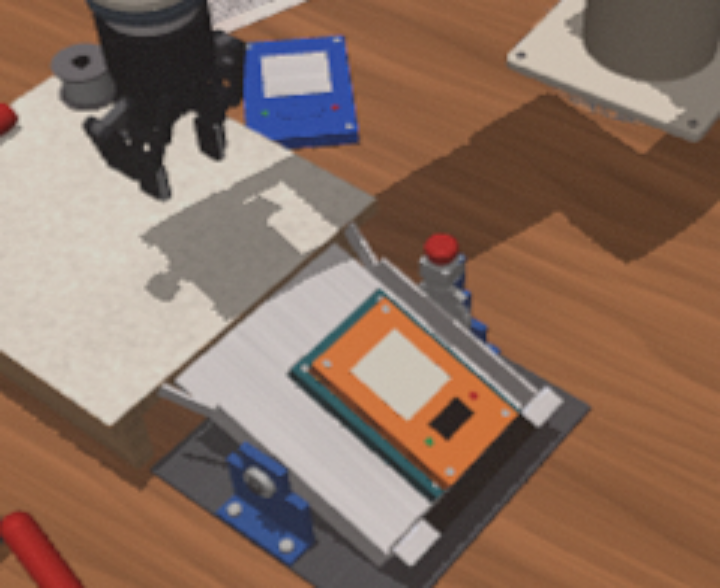

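The orange unit (410,390) lies flat on the teal one, both square against the backstop. The pin is home (knob top z≈160) and the gripper is clear of everything.

```bash
python3 -c "
from h import *
print(manip.job_done())"
```

```text
the job is handed in; nothing more can be done
None
```

I handed the job in at about 31 s: the shelf is at its stop, the lock pin is home, and the teal and orange units are stacked flat against the backstop by camera and force checks; no verdict came back.

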